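# Hang the drilling template on the test fixture's two pins

### The job

Take the longer plate, the drilling template with two round holes, out of the rack and lay it flat on the bench with its handle up, letting go of it. Then take it by its handle and hang it on the fixture's two pins, large hole over the thick pin and small hole over the thin one, fully down on the base, and let go. Leave the shorter plate in the rack and do not disturb the bottle, the weight or the case.

Things in the scene. Friction and masses are not known exactly. Their poses are not given: they have to be found in the camera images.
- template (a point): centre of the drilling template: aluminium plate 160 (x) x 10 (y) x 100 (z) mm, 0.4 kg, starting upright on a long edge in a rack slot, z up. Black solid handle block centred on its +y face: 60 mm along x, 16 along z, standing out 40. A 72 x 18 mm window (x, z) lies 32 mm to -z of centre; the +z edge is solid and can be pinched across the 10 mm thickness, its top 30 mm clear of rack and handle
- hole_big (a point): centre of the template's large through hole (20.5 mm diameter), at +60 mm x from the plate's centre, on the back face (-y, away from the handle); axes as the template's
- hole_small (a point): centre of the template's small through hole (14.5 mm diameter), at -60 mm x from the plate's centre, on the back face; axes as the template's
- other_plate (a point): centre of the other, shorter aluminium plate, 125 x 100 x 10 mm, same handle and axes, a 32 x 18 mm window, no round holes; stands in the rack's other slot and stays there
- rack: fixed grey rack, base 190 (x) x 180 (y) x 15 mm, origin centre of underside. Two slots along its x at y = -42 and +42 mm; either may hold the template. Each slot lies between two pairs of steel posts (8 mm diameter, 55 mm tall above the base, at x = -55 and +55 mm, 12 mm clear apart). Plates stand on the base, lift straight out; handles point to rack +y
- fixture: fixed fixture, dark brown base with steel top, 290 (x) x 150 (y) mm, top face 60 mm above the bench, origin centre of underside, z up. Two steel guide columns, 20 mm diameter with 24 mm black caps, stand at x = -120 and +120, y = +40 mm, tops 177 mm above the bench. When hung, the template's x runs along the fixture's x and its y points up
- pin_big (a point): foot of the thick pin, on its axis at the base's top face, at x = +60 mm, y = 0 of the fixture; upright, 18 mm diameter, 26 mm tall, the last 8 mm tapering to 10 mm
- pin_small (a point): foot of the thin pin, on its axis at the base's top face, at x = -60 mm, y = 0 of the fixture; upright, 12 mm diameter, 26 mm tall, the last 8 mm tapering to 5 mm
- oil_bottle: white plastic bottle, 56 mm diameter, 150 mm tall, standing loose; origin at the centre of its underside; leave alone
- weight: steel knobbed calibration weight, 64 mm diameter, 78 mm tall, standing loose; origin at the centre of its underside; leave alone
- case: grey plastic instrument case lying loose, 70 (x) x 150 (y) x 28 mm; origin at the centre of its underside; leave alone

How it is judged:
On the way:
1. the template lies flat on the bench, handle up, let go (height (world z) of template below 0.012 m and angle between template's own y axis and vertical below 0.1 rad and contact force between the fingers and template_body below 0.1 N), for 0.2 s.
At the end, for the whole second after the job is handed in: The template rests flat on the fixture's base, handle up: the foot of each hole within 4 mm of the foot of its own pin, tilt under 0.05 rad, at rest; the shorter plate is within 30 mm of where it stood (distance between hole_big and pin_big below 0.004 m and distance between hole_small and pin_small below 0.004 m and angle between template's own y axis and vertical below 0.05 rad and linear speed of template_body below 0.02 m/s and distance of other_plate from where it was at the start of the episode below 0.03 m); the robot touches nothing.
It fails at once if the shorter plate is moved more than 30 mm (distance of other_plate from where it was at the start of the episode above 0.03 m).
It fails at once if the bottle is moved more than 30 mm (distance of oil_bottle from where it was at the start of the episode above 0.03 m).
It fails at once if the weight is moved more than 30 mm (distance of weight from where it was at the start of the episode above 0.03 m).
It fails at once if the case is moved more than 30 mm (distance of case from where it was at the start of the episode above 0.03 m).
It also fails if it takes over 72 s, if anything falls off the work surface, if the arm or the gripper's body presses on something with over 40 N, if the wrist force passes 120 N, or if a joint passes its speed limit or range.

### The arm

A 6-joint arm with a two-finger parallel gripper is mounted at the origin on the work surface. World frame = base frame: x ahead of the robot, y to its left, z up, the work surface at z = 0. Lengths are in m, angles in rad, forces in N, time in s.
With the tool pointing down it reaches from about 0.35 to 0.85 m from the base axis. Payload 8.1 kg.
Tool frame: the origin (TCP) lies between the finger pads; the fingertips stand 22 mm ahead of it and the grasp point (between the pads) lies 3 mm ahead of it; z points along the fingers, y is the direction in which the jaws open and shut (so a half turn about z gives the same grasp; the last joint's range is limited). The gripper opens to 93 mm and grips with 3 to 60 N. Pads are 15 mm wide; open, the fingers measure 128 mm over their backs; the gripper's body (75 mm by 188 mm) begins 65 mm behind the grasp point.
Start: joints at [-1.206, 0.13, 1.488, -0, 1.523, -0.085], TCP at [0.261, -0.54, 0.241] pointing down, gripper open.
Joint ranges: [-2.96, 2.96], [-0.89, 2.26], [0.02, 2.5], [-1.34, 4.48], [0, 2.73], [-2.66, 2.66]. Speed limits (rad/s): [2.39, 2.39, 2.79, 3.14, 3.14, 3.14].

### API

Orientations are given as a unit quaternion [x, y, z, w].
In Python, from cell import r gives the robot as it stands. The module is installed in compiled form; this text tells all that it offers.
- The arm moves only by the shell command python3 -m inch 'ROWS' [FORCE]. ROWS is JSON, a list of rows, each an object with "dp": the shift along the world's x, y, z in cm, a list of three; "rotation": the turn, a rotation vector about the world's x, y, z in degrees, a list of three; "jaw": the closure in counts, from 0 (fully open) to 255 (shut). In form: [{"dp": [x, y, z], "rotation": [wx, wy, wz], "jaw": jaw}, ...]. A call has 1 to 20 rows; each row shifts and turns the pose as measured when the row begins; what a row does not reach is not made up. A row lasts 1/10 s, in which the tool goes at most 50 mm and 8.59 degrees, less where a joint would pass 70% of its speed; a pose out of reach is approached as far as the arm can. A call is refused whole if a number of a shift passes 5 or a number of a turn 8.59, either way. A call with a gripper value outside its range is refused whole. The fingers move at their own pace and stop on an object; FORCE is the grip in N (left out, the last holds). Time passes only in rows, so rows that do not move let the fingers close. It gives the time, the measured TCP pose, the force and the opening at its end, in the units of the state.
- r.get_state(): the state, without advancing time (a new reading comes with each control period).
- r.read_camera(name): name is "side" or "top" or "wrist"; returns the picture (420x560x3 uint8, red, green, blue); there is no depth.
- r.get_calibration(name): a dict with "K" (3x3 intrinsics, pixels), "R" (3x3) and "t" (3): a world point X has camera coordinates R X + t; the wrist camera has in their place "T_tool_cam" (4x4, takes a point from camera to tool coordinates, whose origin is the TCP and whose axes are the flange's). Camera axes: x right, y down, z forward; pixel columns grow to the right and rows downward; lengths in m; the calibration is good to about 2 mm. A picture is of the moment at which its call begins: read the wrist's pose just before it. get_calibration takes no time and is no camera call.
- r.job_done(): hands the job in, once; it reports no verdict.
The state is a dict: "clock": time; "joint_pos": joint angles; "qd": joint speeds; "effort": joint torques, N m; "position": TCP position; "eef_rot": TCP orientation; "ft_force": force on the tool from outside, world axes, zero at the start; "torque": the same for the moment, N m; "grip_width": opening from 0.0 (shut) to 1.0 (fully open).
Only numpy, scipy, OpenCV 4.12 (cv2) and the standard library are available. Lean on these libraries where they do the work, as an engineer would, in place of code of your own. Each camera call takes 0.05 s, during which the arm holds its last target. There are 200 camera calls.

## Working session

There is one attempt and no reset: what is moved stays moved. The work goes in short steps, Python scripts to look and compute and a shell command to move; the robot and the scene stay as the last step left them, time stands still between calls to the robot, and variables do not carry over. Pictures are saved under pics/ and viewed, about 8 in all and at most 12, crops included, and the job is handed in when it is done.

```bash
mkdir -p pics
python3 - <<'E'
from cell import r
import cv2
for n in("top","side"):
    c=r.get_calibration(n);print(n,c)
    cv2.imwrite(f"pics/{n}0.png",r.read_camera(n)[:,:,::-1])
print(r.get_calibration("wrist"));print(r.get_state())
E
```

```text
top {'K': array([[402.26230991,   0.        , 283.88146068],
       [  0.        , 402.26230991, 210.52749915],
       [  0.        ,   0.        ,   1.        ]]), 'R': array([[ 1.14884116e-01, -9.93378867e-01,  2.57642404e-04],
       [-9.73006122e-01, -1.12580261e-01, -2.01456624e-01],
       [ 2.00151759e-01,  2.28934786e-02, -9.79497403e-01]]), 't': array([-0.05594997,  0.57673558,  0.84483112])}
side {'K': array([[546.07434768,   0.        , 282.88489694],
       [  0.        , 546.07434768, 217.83336539],
       [  0.        ,   0.        ,   1.        ]]), 'R': array([[-7.74581517e-01, -6.32473996e-01, -3.43775851e-04],
       [-3.02449607e-01,  3.70882801e-01, -8.78049078e-01],
       [ 5.55470710e-01, -6.80016612e-01, -4.78570474e-01]]), 't': array([0.44407466, 0.24849297, 1.05712804])}
{'K': array([[367.71118686,   0.        , 284.25340599],
       [  0.        , 367.71118686, 208.25441355],
       [  0.        ,   0.        ,   1.        ]]), 'T_tool_cam': array([[-9.77130151e-04, -9.71082605e-01, -2.38741743e-01,
         6.52054747e-02],
       [ 9.99999522e-01, -9.4332
[... 198 characters left out ...]
        1.00000000e+00]])}
{'clock': 0.1, 'joint_pos': array([-1.20635681e+00,  1.31057880e-01,  1.48914569e+00,  8.26733357e-06,
        1.52299710e+00, -8.53790830e-02]), 'qd': array([ 0.00016748, -0.00084005, -0.00237133, -0.0010669 , -0.00055185,
        0.00025809]), 'effort': array([ 6.43790190e-04, -5.61343002e+01, -4.93097341e+01,  7.71280308e-02,
        2.91579642e-02, -4.45497437e-05]), 'position': array([ 0.26074956, -0.53986444,  0.23972246]), 'eef_rot': array([ 9.74814069e-01,  2.23017679e-01, -1.07730634e-04, -7.96765141e-04]), 'ft_force': array([-0.0146412 , -0.41574506, -0.61178735]), 'torque': array([-0.02922211,  0.00544578, -0.04734354]), 'grip_width': 1.0006943664138284}
```

View pics/top0.png

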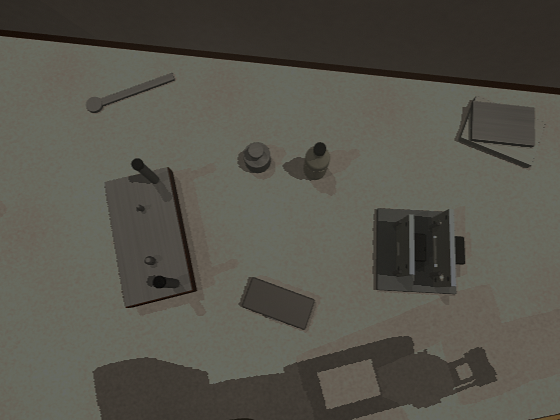

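View pics/side0.png

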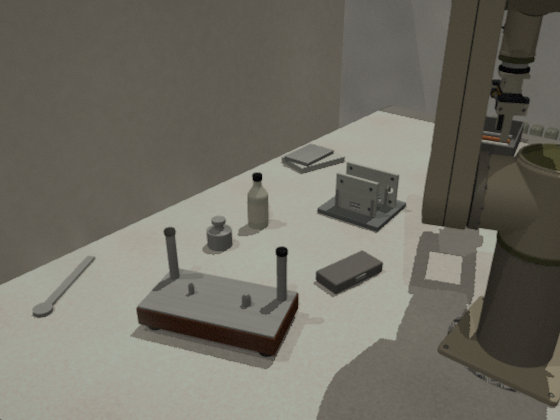

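The template is in the right-hand slot (col ~451, rows 211-290) with its handle pointing right. The thick pin is near (150,260) and the thin one near (140,208). Next I'll take enlarged crops to get exact pixels.

```bash
cat > h.py <<'E'
from cell import r
import numpy as np, cv2
from scipy.spatial.transform import Rotation as Ro
def cam(n):
    c=r.get_calibration(n); K=c["K"]
    if "R" in c: return K,c["R"],c["t"]
    s=r.get_state(); T=np.eye(4); T[:3,:3]=Ro.from_quat(s["eef_rot"]).as_matrix(); T[:3,3]=s["position"]
    W=np.linalg.inv(T@c["T_tool_cam"]); return K,W[:3,:3],W[:3,3]
def ray(C,uv,z):
    K,R,t=C; o=-R.T@t; d=R.T@np.linalg.inv(K)@[uv[0],uv[1],1]
    return o+d*(z-o[2])/d[2]
def proj(C,X):
    K,R,t=C; p=K@(R@np.asarray(X,float)+t); return p[:2]/p[2]
E
python3 - <<'E'
from h import *
im=cv2.imread("pics/top0.png")
im=cv2.convertScaleAbs(im,alpha=2)
a=cv2.resize(im[195:305,365:475],None,fx=5,fy=5,interpolation=3)[:, :400]
a=cv2.resize(im[198:302,368:472],(400,400),interpolation=3)
b=cv2.resize(im[150:314,100:204],(380,600),interpolation=3)
o=np.zeros((600,790,3),np.uint8);o[:400,:400]=a;o[:,405:785]=b
cv2.imwrite("pics/crop1.png",o)
E
```

```text
(no output)
```

View pics/crop1.png

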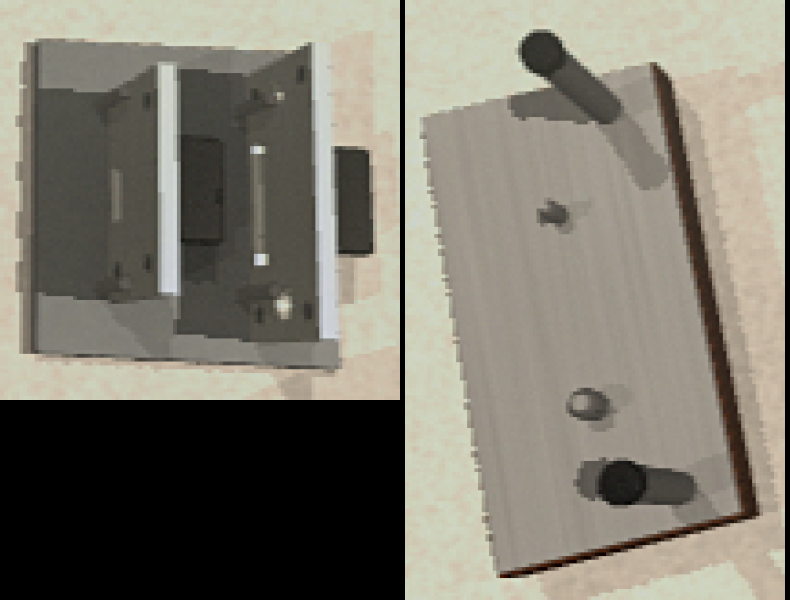

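Run:
```python
from h import *
C=cam("top")
f=lambda u,v,z:ray(C,(u,v),z)
a=f(451.2,209.2,.115);b=f(453.5,285.9,.115);print("tmpl",a,b,np.linalg.norm(a-b),(a+b)/2,np.degrees(np.arctan2(*(b-a)[1::-1])))
R=lambda x,y:(100+(x-405)/3.654,150+y/3.659)
c1=f(*R(542,53),.177);c2=f(*R(622,482),.177);d=(c2-c1)/np.linalg.norm(c2-c1)
print("caps",c1,c2,np.linalg.norm(c2-c1),np.degrees(np.arctan2(d[1],d[0])))
y=np.array([-d[1],d[0],0]);m=(c1+c2)/2-0.04*y;m[2]=.06
for s in(-1,1):
  p=m+s*.06*d; print("pin",p,proj(C,p),proj(C,p+[0,0,.026]))
print("pins seen",f(*R(546,212),.086),f(*R(582,402),.086))
o=[(418,118),(655,65),(757,516),(497,577)]
q=[f(*R(*p),.06) for p in o];print("fixcorners",q,np.mean(q,0))
q2=[f(368+x/3.846,198+yy/3.846,.015) for x,yy in[(36,40),(36,353),(338,369)]];print(q2)
for n,u in dict(bot=(317,165),wt=(257,158),case=(278,303)).items(): print(n,f(*u,.02))
s=r.get_state();print(Ro.from_quat(s["eef_rot"]).as_matrix().round(3))
```

```text
tmpl [ 0.61115401 -0.3401508   0.115     ] [ 0.45250248 -0.34979977  0.115     ] 0.1589446863442559 [ 0.53182824 -0.34497528  0.115     ] -176.51963542869228
caps [0.61469031 0.30845126 0.177     ] [0.39273814 0.22442628 0.177     ] 0.23732459533086978 -159.264714015897
pin [0.54566576 0.32509087 0.06      ] [142.98596442 209.24112767] [138.89879412 206.8019692 ]
pin [0.43343862 0.28260477 0.06      ] [152.64049892 261.35170783] [148.72911332 260.39990989]
pins seen [0.54309019 0.32528986 0.086     ] [0.43448018 0.28341981 0.086     ]
fixcorners [array([0.59717655, 0.42581203, 0.06      ]), array([0.64808821, 0.28514219, 0.06      ]), array([0.38155626, 0.17766179, 0.06      ]), array([0.32957362, 0.32313412, 0.06      ])] [0.48909866 0.30293753 0.06      ]
[array([ 0.61871884, -0.20682209,  0.015     ]), array([ 0.43052408, -0.21970615,  0.015     ]), array([ 0.44170409, -0.396703  ,  0.015     ])]
bot [ 0.70721729 -0.05455182  0.02      ]
wt [0.70814268 0.09076831 0.02      ]
case [0.37580547 0.00039761 0.02      ]
[[ 0.901  0.435 -0.001]
 [ 0.435 -0.901  0.002]
 [ 0.    -0.002 -1.   ]]
```

Geometry agrees with the given sizes: template edge 159 mm, caps 237 mm apart. Now to move above the template.

```bash
python3 -m inch '[{"dp":[3.4,2.4,0],"rotation":[0,0,-3.7],"jaw":0},{"dp":[3.4,2.4,0],"rotation":[0,0,-3.7],"jaw":0},{"dp":[3.4,2.4,0],"rotation":[0,0,-3.7],"jaw":0},{"dp":[3.4,2.4,0],"rotation":[0,0,-3.7],"jaw":0},{"dp":[3.4,2.4,0],"rotation":[0,0,-3.7],"jaw":0},{"dp":[3.4,2.4,0],"rotation":[0,0,-3.7],"jaw":0},{"dp":[3.4,2.4,0],"rotation":[0,0,-3.7],"jaw":0},{"dp":[3.4,2.4,0],"rotation":[0,0,-3.7],"jaw":0},{"dp":[0,0,0],"rotation":[0,0,0],"jaw":0},{"dp":[0,0,0],"rotation":[0,0,0],"jaw":0}]' 40
python3 - <<'E'
from h import *
C=cam("wrist");s=r.get_state();print(s["position"],Ro.from_quat(s["eef_rot"]).as_matrix().round(3),s["joint_pos"])
im=r.read_camera("wrist");cv2.imwrite("pics/w1.png",im[:,:,::-1])
for X in([.6111,-.3401,.115],[.4525,-.3498,.115]):print(proj(C,X))
E
```

```text
clock: 1.1
position: [0.5384, -0.3371, 0.2334]
eef_rot: [0.999, -0.046, -0.003, -0.005]
ft_force: [-0.8, -0.6, -0.2]
grip_width: 0.998
[ 0.53842531 -0.33708693  0.23341403] [[ 0.996 -0.091 -0.005]
 [-0.091 -0.996  0.01 ]
 [-0.006 -0.009 -1.   ]] [-0.6426634   0.23747392  1.38115959  0.00466032  1.53312837  1.01947767]
[278.67964991 106.70790658]
[310.01703185 311.71099308]
```

View pics/w1.png

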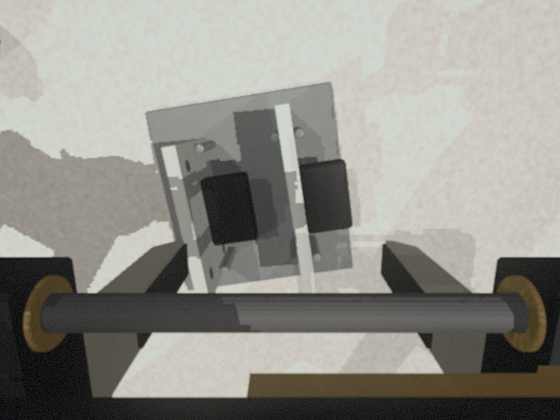

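Run:
```python
from h import *
C=cam("wrist")
a=ray(C,(283,106),.115);b=ray(C,(307,288),.115);d=a-b
print(a,b,np.degrees(np.arctan2(d[1],d[0])), "y at x=.532",np.interp(.532,[b[0],a[0]],[b[1],a[1]]))
```

```text
[ 0.61116953 -0.34303374  0.115     ] [ 0.47313886 -0.34886064  0.115     ] 2.4172808774017254 y at x=.532 -0.34637584746233296
```

```bash
python3 -m inch '[{"dp":[-0.3,-0.45,-1],"rotation":[-0.3,-0.15,4.1],"jaw":0},{"dp":[-0.3,-0.45,-1],"rotation":[-0.3,-0.15,4.1],"jaw":0},{"dp":[0,0,-2],"rotation":[0,0,0],"jaw":0},{"dp":[0,0,-3],"rotation":[0,0,0],"jaw":0},{"dp":[0,0,0],"rotation":[0,0,0],"jaw":0},{"dp":[0,0,0],"rotation":[0,0,0],"jaw":0}]'
python3 -c "
from h import *
s=r.get_state();print(s['position'],Ro.from_quat(s['eef_rot']).as_matrix().round(3))"
```

```text
clock: 1.75
position: [0.526, -0.3526, 0.1628]
eef_rot: [1.0, 0.026, -0.0, 0.001]
ft_force: [-0.3, -0.9, 0.6]
grip_width: 1.001
[ 0.52602507 -0.35263063  0.16280865] [[ 0.999  0.052 -0.001]
 [ 0.052 -0.999 -0.003]
 [-0.001  0.003 -1.   ]]
```

```bash
python3 -m inch '[{"dp":[0.6,0.6,0],"rotation":[0,0,0],"jaw":0},{"dp":[0,0,-2],"rotation":[0,0,0],"jaw":0},{"dp":[0,0,-2],"rotation":[0,0,0],"jaw":0},{"dp":[0,0,-1],"rotation":[0,0,0],"jaw":0},{"dp":[0,0,0],"rotation":[0,0,0],"jaw":0},{"dp":[0,0,0],"rotation":[0,0,0],"jaw":0}]'
```

```text
clock: 2.35
position: [0.5366, -0.3493, 0.122]
eef_rot: [1.0, 0.025, 0.005, 0.005]
ft_force: [-0.4, -0.9, 0.7]
grip_width: 0.995
```

```bash
python3 -m inch '[{"dp":[-0.4,0.3,-0.6],"rotation":[0.5,-0.5,0],"jaw":0},{"dp":[0,0,-0.7],"rotation":[0,0,0],"jaw":0},{"dp":[0,0,0],"rotation":[0,0,0],"jaw":0}]'
python3 -c "
from h import *
s=r.get_state();print(s['position'],Ro.from_quat(s['eef_rot']).as_matrix().round(3))"
```

```text
clock: 2.65
position: [0.5336, -0.3469, 0.111]
eef_rot: [1.0, 0.025, 0.011, 0.002]
ft_force: [1.3, 0.3, 0.4]
grip_width: 0.997
[ 0.53360996 -0.3468697   0.11101139] [[ 0.998  0.051  0.023]
 [ 0.051 -0.999 -0.003]
 [ 0.023  0.004 -1.   ]]
```

```bash
python3 -m inch '[{"dp":[0,0,0],"rotation":[0,1.3,0],"jaw":0},{"dp":[0,0,0],"rotation":[0,0,0],"jaw":150},{"dp":[0,0,0],"rotation":[0,0,0],"jaw":255},{"dp":[0,0,0],"rotation":[0,0,0],"jaw":255},{"dp":[0,0,0],"rotation":[0,0,0],"jaw":255},{"dp":[0,0,0],"rotation":[0,0,0],"jaw":255},{"dp":[0,0,0],"rotation":[0,0,0],"jaw":255},{"dp":[0,0,0],"rotation":[0,0,0],"jaw":255}]' 45
python3 -c "
from h import *
s=r.get_state();print(s['position'],Ro.from_quat(s['eef_rot']).as_matrix().round(3))"
```

```text
clock: 3.45
position: [0.534, -0.3472, 0.1118]
eef_rot: [1.0, 0.025, -0.001, 0.002]
ft_force: [-0.8, 0.3, -0.6]
grip_width: 0.445
[ 0.53399366 -0.34721846  0.11176003] [[ 0.999  0.051 -0.001]
 [ 0.05  -0.999 -0.004]
 [-0.001  0.004 -1.   ]]
```

```bash
python3 -m inch '[{"dp":[0,0,0],"rotation":[0,0,0],"jaw":255},{"dp":[0,0,0],"rotation":[0,0,0],"jaw":255},{"dp":[0,0,0],"rotation":[0,0,0],"jaw":255},{"dp":[0,0,0],"rotation":[0,0,0],"jaw":255},{"dp":[0,0,0],"rotation":[0,0,0],"jaw":255},{"dp":[0,0,0],"rotation":[0,0,0],"jaw":255},{"dp":[0,0,0],"rotation":[0,0,0],"jaw":255},{"dp":[0,0,0],"rotation":[0,0,0],"jaw":255}]' 45
```

```text
clock: 4.25
position: [0.5339, -0.3467, 0.1117]
eef_rot: [1.0, 0.026, -0.001, 0.001]
ft_force: [-0.2, 0.2, -0.4]
grip_width: 0.103
```

```bash
python3 -m inch '[{"dp":[0,0,0],"rotation":[0,0,0],"jaw":255},{"dp":[0,0,0.6],"rotation":[0,0,0],"jaw":255},{"dp":[0,0,1],"rotation":[0,0,0],"jaw":255},{"dp":[0,0,1],"rotation":[0,0,0],"jaw":255},{"dp":[0,0,1.5],"rotation":[0,0,0],"jaw":255},{"dp":[0,0,1.5],"rotation":[0,0,0],"jaw":255},{"dp":[0,0,1.5],"rotation":[0,0,0],"jaw":255},{"dp":[0,0,1.5],"rotation":[0,0,0],"jaw":255},{"dp":[0,0,1.5],"rotation":[0,0,0],"jaw":255},{"dp":[0,0,0],"rotation":[0,0,0],"jaw":255},{"dp":[0,0,0],"rotation":[0,0,0],"jaw":255}]' 45
```

```text
clock: 5.35
position: [0.5332, -0.3468, 0.223]
eef_rot: [1.0, 0.025, -0.0, 0.002]
ft_force: [-0.2, -0.3, -5.1]
grip_width: 0.104
```

```bash
python3 -m inch '[{"dp":[-1.4,-1.3,0],"rotation":[0,0,3],"jaw":255},{"dp":[-1.9,-1.8,0],"rotation":[0,0,5],"jaw":255},{"dp":[-1.9,-1.8,0],"rotation":[0,0,5],"jaw":255},{"dp":[-1.9,-1.8,0],"rotation":[0,0,5],"jaw":255},{"dp":[-1.9,-1.8,0],"rotation":[0,0,5],"jaw":255},{"dp":[-1.9,-1.8,0],"rotation":[0,0,5],"jaw":255},{"dp":[-1.9,-1.8,0],"rotation":[0,0,5],"jaw":255},{"dp":[-0.8,-0.7,0],"rotation":[0,0,2],"jaw":255},{"dp":[0,0,0],"rotation":[-3.1,-2.5,0],"jaw":255},{"dp":[0,0,0],"rotation":[-3.9,-3.15,0],"jaw":255},{"dp":[0,0,0],"rotation":[-3.9,-3.15,0],"jaw":255},{"dp":[0,0,0],"rotation":[-3.9,-3.15,0],"jaw":255},{"dp":[0,0,0],"rotation":[-3.9,-3.15,0],"jaw":255},{"dp":[0,0,0],"rotation":[0,0,0],"jaw":255},{"dp":[0,0,0],"rotation":[0,0,0],"jaw":255}]'
python3 -c "
from h import *
s=r.get_state();print(s['position'],Ro.from_quat(s['eef_rot']).as_matrix().round(3),s['joint_pos'])"
```

```text
clock: 6.85
position: [0.385, -0.4714, 0.2027]
eef_rot: [0.922, 0.33, 0.065, 0.191]
ft_force: [0.3, 0.9, -3.6]
grip_width: 0.105
[ 0.38495635 -0.4714302   0.20271408] [[ 0.774  0.583  0.246]
 [ 0.633 -0.71  -0.309]
 [-0.006  0.395 -0.919]] [-0.99143152 -0.19219933  1.92704885  0.04284234  1.002501   -0.12286081]
```

```bash
python3 -m inch '[{"dp":[0,0,-0.6],"rotation":[-3.1,-2.5,0],"jaw":255},{"dp":[0,0,-1.2],"rotation":[-3.9,-3.15,0],"jaw":255},{"dp":[0,0,-1.2],"rotation":[-3.9,-3.15,0],"jaw":255},{"dp":[0,0,-1.2],"rotation":[-3.9,-3.15,0],"jaw":255},{"dp":[0,0,-1.2],"rotation":[-3.9,-3.15,0],"jaw":255},{"dp":[0,0,-0.8],"rotation":[-1,-0.8,0],"jaw":255},{"dp":[0,0,0],"rotation":[0,0,0],"jaw":255},{"dp":[0,0,0],"rotation":[0,0,0],"jaw":255}]'
python3 - <<'E'
from h import *
s=r.get_state();print(s['position'],Ro.from_quat(s['eef_rot']).as_matrix().round(3),s['joint_pos'])
im=r.read_camera("side");im2=r.read_camera("top")
o=np.zeros((420,800,3),np.uint8)
o[:,:400]=cv2.resize(im[60:260,300:500],(400,420));o[:,400:]=cv2.resize(im2[120:420,280:560],(400,420))
cv2.imwrite("pics/s2.png",cv2.convertScaleAbs(o[:,:,::-1],alpha=1.6))
E
```

```text
clock: 7.65
position: [0.3885, -0.475, 0.1421]
eef_rot: [0.858, 0.307, 0.135, 0.389]
ft_force: [-0.1, -0.3, -3.8]
grip_width: 0.102
[ 0.38846459 -0.47496763  0.1421121 ] [[ 0.775  0.422  0.471]
 [ 0.632 -0.509 -0.584]
 [-0.007  0.75  -0.661]] [-1.0276245  -0.37643475  2.37210972  0.32863784  0.31795029 -0.41250262]
```

View pics/s2.png

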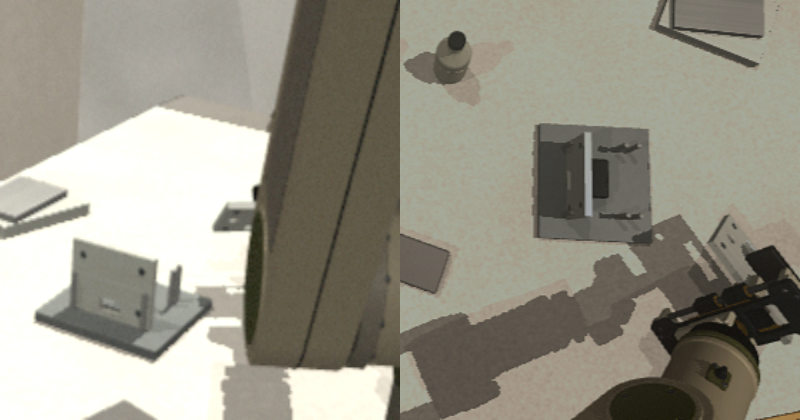

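```bash
python3 -m inch '[{"dp":[0.9,-1.1,0],"rotation":[0,0,0],"jaw":255},{"dp":[0.9,-1.1,0],"rotation":[0,0,0],"jaw":255},{"dp":[0.9,-1.1,-0.5],"rotation":[0,0,0],"jaw":255},{"dp":[0.9,-1.1,-0.8],"rotation":[0,0,0],"jaw":255},{"dp":[0.9,-1.1,-0.8],"rotation":[0,0,0],"jaw":255},{"dp":[0.9,-1.1,-0.8],"rotation":[0,0,0],"jaw":255},{"dp":[0,0,-0.8],"rotation":[0,0,0],"jaw":255},{"dp":[0,0,-0.8],"rotation":[0,0,0],"jaw":255},{"dp":[0,0,0],"rotation":[0,0,0],"jaw":255},{"dp":[0,0,0],"rotation":[0,0,0],"jaw":255}]'
python3 -c "
from h import *
s=r.get_state();print(s['position'],Ro.from_quat(s['eef_rot']).as_matrix().round(3),s['joint_pos'])"
```

```text
clock: 8.75
position: [0.4549, -0.5553, 0.1144]
eef_rot: [0.854, 0.308, 0.138, 0.396]
ft_force: [0.1, -0.4, -3.7]
grip_width: 0.104
[ 0.45492913 -0.55534574  0.11441764] [[ 0.772  0.417  0.48 ]
 [ 0.636 -0.496 -0.591]
 [-0.008  0.761 -0.648]] [-0.99677149  0.01392225  2.10817489  0.48639438  0.17697679 -0.56139991]
```

```bash
python3 -m inch '[{"dp":[0,0,0],"rotation":[3.4,2.75,0],"jaw":255},{"dp":[0,0,0],"rotation":[3.4,2.75,0],"jaw":255},{"dp":[0,0,0],"rotation":[3.4,2.75,0],"jaw":255},{"dp":[0,0,-0.5],"rotation":[0,0,0],"jaw":255},{"dp":[0,0,-0.5],"rotation":[0,0,0],"jaw":255},{"dp":[0,0,0],"rotation":[0,0,0],"jaw":255},{"dp":[0,0,0],"rotation":[0,0,0],"jaw":255}]'
python3 -c "
from h import *
s=r.get_state();print(s['position'],Ro.from_quat(s['eef_rot']).as_matrix().round(3),s['joint_pos'])"
```

```text
clock: 9.45
position: [0.455, -0.5569, 0.1077]
eef_rot: [0.894, 0.321, 0.102, 0.296]
ft_force: [-1.0, -0.6, -3.6]
grip_width: 0.105
[ 0.45500456 -0.55690796  0.10767302] [[ 0.773  0.514  0.373]
 [ 0.635 -0.618 -0.464]
 [-0.008  0.595 -0.803]] [-0.98346891  0.08465632  1.92859142  0.11244018  0.49520131 -0.18477076]
```

```bash
python3 -m inch '[{"dp":[0,0,-0.7],"rotation":[0,0,0],"jaw":255},{"dp":[0,0,-0.7],"rotation":[0,0,0],"jaw":255},{"dp":[0,0,-0.4],"rotation":[0,0,0],"jaw":255},{"dp":[0,0,0],"rotation":[0,0,0],"jaw":255},{"dp":[0,0,-0.2],"rotation":[0,0,0],"jaw":255},{"dp":[0,0,0],"rotation":[0,0,0],"jaw":255}]'
```

```text
clock: 10.05
position: [0.4534, -0.5546, 0.0824]
eef_rot: [0.894, 0.321, 0.102, 0.295]
ft_force: [-0.4, 0.1, -4.5]
grip_width: 0.106
```

```bash
python3 -m inch '[{"dp":[0,0,-0.2],"rotation":[0,0,0],"jaw":255},{"dp":[0,0,0],"rotation":[0,0,0],"jaw":255},{"dp":[0,0,-0.1],"rotation":[0,0,0],"jaw":255}]'
```

```text
clock: 10.35
position: [0.4541, -0.5557, 0.0811]
eef_rot: [0.894, 0.321, 0.102, 0.296]
ft_force: [-1.0, 0.6, -1.4]
grip_width: 0.105
```

```bash
python3 -m inch '[{"dp":[0,0,0],"rotation":[0,0,0],"jaw":180},{"dp":[0,0,0],"rotation":[0,0,0],"jaw":180},{"dp":[0,0,0],"rotation":[0,0,0],"jaw":140},{"dp":[0,0,0],"rotation":[0,0,0],"jaw":100},{"dp":[0,0,0],"rotation":[0,0,0],"jaw":60},{"dp":[0,0,0],"rotation":[0,0,0],"jaw":20},{"dp":[0,0,0],"rotation":[0,0,0],"jaw":0},{"dp":[0,0,0],"rotation":[0,0,0],"jaw":0},{"dp":[0,0,0],"rotation":[0,0,0],"jaw":0},{"dp":[0,0,0],"rotation":[0,0,0],"jaw":0},{"dp":[0,0,0],"rotation":[0,0,0],"jaw":0},{"dp":[0,0,0],"rotation":[0,0,0],"jaw":0},{"dp":[0,0,0],"rotation":[0,0,0],"jaw":0}]'
python3 - <<'E'
from h import *
im=r.read_camera("wrist");im2=r.read_camera("top")
o=np.zeros((420,800,3),np.uint8)
o[:,:400]=cv2.resize(im,(400,300))[:, :].repeat(1,0) if 0 else cv2.copyMakeBorder(cv2.resize(im,(400,300)),0,120,0,0,0)
o[:,400:]=cv2.resize(im2[190:400,360:560],(400,420))
cv2.imwrite("pics/s3.png",cv2.convertScaleAbs(o[:,:,::-1],alpha=1.3))
E
```

```text
clock: 11.65
position: [0.4551, -0.5571, 0.0835]
eef_rot: [0.893, 0.321, 0.103, 0.298]
ft_force: [0.2, -0.6, -0.9]
grip_width: 1.0
```

View pics/s3.png

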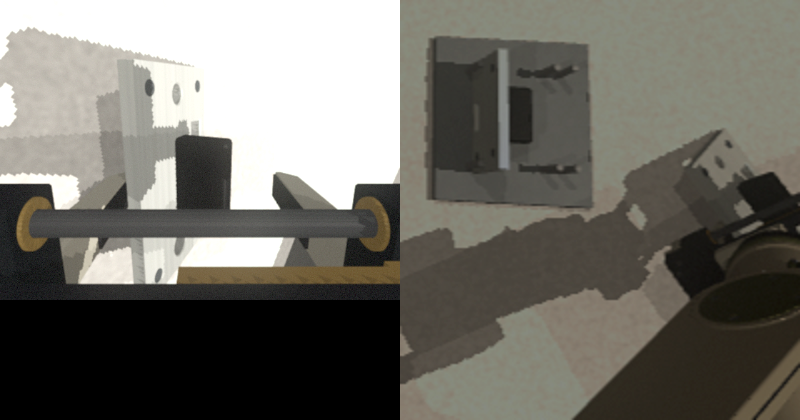

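```bash
python3 -m inch '[{"dp":[0,0,-0.7],"rotation":[0,0,0],"jaw":0},{"dp":[0,0,-0.6],"rotation":[0,0,0],"jaw":0},{"dp":[-0.6,0.7,0],"rotation":[0,0,0],"jaw":0},{"dp":[-0.9,1.1,0],"rotation":[0,0,0],"jaw":0},{"dp":[-1.0,1.2,0],"rotation":[0,0,0],"jaw":0},{"dp":[-1.0,1.2,0],"rotation":[0,0,0],"jaw":0},{"dp":[-0.7,0.8,1.2],"rotation":[0,0,0],"jaw":0},{"dp":[-0.7,0.9,1.6],"rotation":[0,0,0],"jaw":0},{"dp":[-0.7,0.9,2],"rotation":[0,0,0],"jaw":0},{"dp":[0,0,2],"rotation":[2,1.6,0],"jaw":0},{"dp":[0,0,2.5],"rotation":[4,3.2,0],"jaw":0},{"dp":[0,0,2.5],"rotation":[5,4,0],"jaw":0},{"dp":[0.5,-0.6,2.5],"rotation":[5,4,0],"jaw":0},{"dp":[0.5,-0.6,2],"rotation":[5,4,0],"jaw":0},{"dp":[0,0,1],"rotation":[4,3.2,0],"jaw":0},{"dp":[0,0,0],"rotation":[0,0,0],"jaw":0},{"dp":[0,0,0],"rotation":[0,0,0],"jaw":0}]'
python3 - <<'E'
from h import *
s=r.get_state();print(s['position'],Ro.from_quat(s['eef_rot']).as_matrix().round(3),s['joint_pos'])
np.save("c.npy",np.hstack([np.array(x).reshape(3,-1) for x in cam("wrist")]))
im=r.read_camera("wrist")
cv2.imwrite("pics/w4.png",cv2.convertScaleAbs(im[:,:,::-1],alpha=.9))
E
```

```text
clock: 13.45
position: [0.4024, -0.4926, 0.2467]
eef_rot: [0.941, 0.337, 0.011, 0.032]
ft_force: [-0.3, 0.0, -0.6]
grip_width: 1.001
[ 0.40239057 -0.49256712  0.24671384] [[ 0.772  0.634  0.043]
 [ 0.636 -0.77  -0.053]
 [-0.001  0.068 -0.998]] [-0.9693321   0.16006242  1.44611085  0.00524648  1.46752183 -0.08761561]
```

View pics/w4.png

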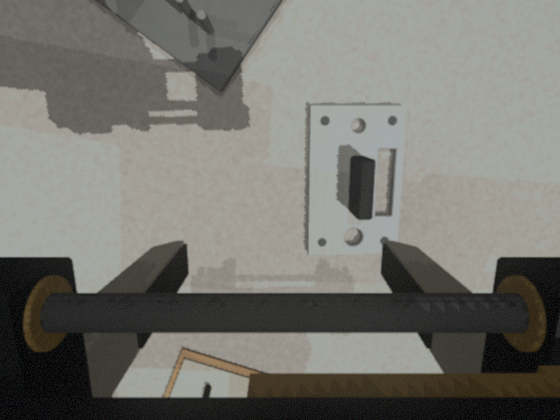

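The template lies flat with its handle up: small hole at (358,125), big hole at (353,236), handle between them.

Run:
```python
from h import *
c=np.load("c.npy");C=(c[:,:3],c[:,3:6],c[:,6])
a=ray(C,(358,125),.01);b=ray(C,(353,236),.01);m=(a+b)/2
d=b-a;print(a,b,np.linalg.norm(d),m,"x az",np.degrees(np.arctan2(d[1],d[0])))
q=[ray(C,p,.01) for p in[(310,103),(405,105),(309,253)]];print(q,np.linalg.norm(q[0]-q[1]),np.linalg.norm(q[0]-q[2]))
h=[ray(C,p,.05) for p in[(351,156),(374,156),(351,219),(374,219)]];print("handle",np.mean(h,0))
s=r.get_state();print(m-s["position"])
```

```text
[ 0.50610061 -0.52804552  0.01      ] [ 0.41367142 -0.60427973  0.01      ] 0.11981155762210645 [ 0.45988602 -0.56616263  0.01      ] x az -140.4847003192258
[array([ 0.491032  , -0.47561679,  0.01      ]), array([ 0.55191032, -0.5524253 ,  0.01      ]), array([ 0.36828442, -0.57852507,  0.01      ])] 0.0980087553321373 0.16017828376364093
handle [ 0.45881463 -0.56251404  0.05      ]
[ 0.05780058 -0.07397342 -0.23649909]
```

```bash
python3 -m inch '[{"dp":[1,-1.3,0],"rotation":[3,2.5,0],"jaw":0},{"dp":[1.5,-1.9,-1],"rotation":[0,0,0],"jaw":0},{"dp":[1.5,-1.9,-2],"rotation":[0,0,0],"jaw":0},{"dp":[1.2,-1.5,-2.5],"rotation":[0,0,0],"jaw":0},{"dp":[0,0,-2.5],"rotation":[0,0,0],"jaw":0},{"dp":[0,0,-2],"rotation":[0,0,0],"jaw":0},{"dp":[0,0,-1],"rotation":[0,0,0],"jaw":0},{"dp":[0,0,0],"rotation":[0,0,0],"jaw":0},{"dp":[0,0,0],"rotation":[0,0,0],"jaw":0}]'
python3 -c "
from h import *
s=r.get_state();print(s['position'],Ro.from_quat(s['eef_rot']).as_matrix().round(3))"
```

```text
clock: 14.4
position: [0.4487, -0.5502, 0.1246]
eef_rot: [0.941, 0.338, -0.0, -0.001]
ft_force: [-1.3, 0.0, -0.2]
grip_width: 1.003
[ 0.44865755 -0.55024874  0.12464299] [[ 0.772  0.636 -0.001]
 [ 0.636 -0.772  0.002]
 [ 0.001 -0.002 -1.   ]]
```

Remaining: dx +1.05, dy −1.45, dz −8.4 cm.

```bash
python3 -m inch '[{"dp":[1.0,-1.4,0],"rotation":[0,0,0],"jaw":0},{"dp":[0,0,-1.5],"rotation":[0,0,0],"jaw":0},{"dp":[0,0,-2],"rotation":[0,0,0],"jaw":0},{"dp":[0,0,-2],"rotation":[0,0,0],"jaw":0},{"dp":[0,0,-1],"rotation":[0,0,0],"jaw":0},{"dp":[0,0,0],"rotation":[0,0,0],"jaw":0}]'
```

```text
clock: 15.0
position: [0.4596, -0.5654, 0.0633]
eef_rot: [0.941, 0.338, 0.002, 0.004]
ft_force: [-0.4, -0.2, -0.2]
grip_width: 0.996
```

```bash
python3 -m inch '[{"dp":[0,0,-1],"rotation":[0,0,0],"jaw":0},{"dp":[0,0,-0.8],"rotation":[0,0,0],"jaw":0},{"dp":[0,0,-0.4],"rotation":[0,0,0],"jaw":0},{"dp":[0,0,0],"rotation":[0,0,0],"jaw":0},{"dp":[0,0,0],"rotation":[0,0,0],"jaw":0}]'
python3 -c "
from h import *
s=r.get_state();print(s['position'],Ro.from_quat(s['eef_rot']).as_matrix().round(3))"
```

```text
clock: 15.5
position: [0.4603, -0.5663, 0.0422]
eef_rot: [0.941, 0.338, 0.002, 0.006]
ft_force: [0.4, -0.0, 0.1]
grip_width: 0.999
[ 0.46032204 -0.56628963  0.04218851] [[ 0.771  0.636  0.008]
 [ 0.636 -0.771 -0.01 ]
 [-0.     0.012 -1.   ]]
```

```bash
python3 -m inch '[{"dp":[0,0,-0.1],"rotation":[0.6,0.45,0],"jaw":0},{"dp":[0,0,0],"rotation":[0,0,0],"jaw":255},{"dp":[0,0,0],"rotation":[0,0,0],"jaw":255},{"dp":[0,0,0],"rotation":[0,0,0],"jaw":255},{"dp":[0,0,0],"rotation":[0,0,0],"jaw":255},{"dp":[0,0,0],"rotation":[0,0,0],"jaw":255},{"dp":[0,0,0],"rotation":[0,0,0],"jaw":255},{"dp":[0,0,0],"rotation":[0,0,0],"jaw":255},{"dp":[0,0,0],"rotation":[0,0,0],"jaw":255},{"dp":[0,0,0],"rotation":[0,0,0],"jaw":255},{"dp":[0,0,0],"rotation":[0,0,0],"jaw":255},{"dp":[0,0,0],"rotation":[0,0,0],"jaw":255},{"dp":[0,0,0],"rotation":[0,0,0],"jaw":255},{"dp":[0,0,0],"rotation":[0,0,0],"jaw":255},{"dp":[0,0,0],"rotation":[0,0,0],"jaw":255}]' 45
python3 -c "
from h import *
s=r.get_state();print(s['position'],Ro.from_quat(s['eef_rot']).as_matrix().round(3))"
```

```text
clock: 17.0
position: [0.4607, -0.5669, 0.0429]
eef_rot: [0.941, 0.338, 0.0, -0.0]
ft_force: [-1.6, 1.5, 0.4]
grip_width: 0.169
[ 0.46070076 -0.56686562  0.04293847] [[ 0.771  0.636 -0.   ]
 [ 0.636 -0.771  0.001]
 [ 0.    -0.    -1.   ]]
```

```bash
python3 -m inch '[{"dp":[0,0,1],"rotation":[0,0,0],"jaw":255},{"dp":[0,0,2],"rotation":[0,0,0],"jaw":255},{"dp":[0,0,3],"rotation":[0,0,0],"jaw":255},{"dp":[0,0,3],"rotation":[0,0,0],"jaw":255},{"dp":[0,0,3],"rotation":[0,0,0],"jaw":255},{"dp":[0,0,3],"rotation":[0,0,0],"jaw":255},{"dp":[0,0,3],"rotation":[0,0,0],"jaw":255},{"dp":[0,0,2],"rotation":[0,0,0],"jaw":255},{"dp":[0,2,0.5],"rotation":[0,0,0],"jaw":255},{"dp":[0,4,0],"rotation":[0,0,-1],"jaw":255},{"dp":[0,4,0],"rotation":[0,0,-1],"jaw":255},{"dp":[0,4,0],"rotation":[0,0,-1],"jaw":255},{"dp":[0,4,0],"rotation":[0,0,-1],"jaw":255},{"dp":[0,4,0],"rotation":[0,0,-1],"jaw":255},{"dp":[0,4,0],"rotation":[0,0,-1],"jaw":255},{"dp":[0,4,0],"rotation":[0,0,-1],"jaw":255},{"dp":[0,3,0],"rotation":[0,0,-1],"jaw":255},{"dp":[0,1.5,0],"rotation":[0,0,0],"jaw":255},{"dp":[0,0,0],"rotation":[0,0,0],"jaw":255},{"dp":[0,0,0],"rotation":[0,0,0],"jaw":255}]'
python3 -c "
from h import *
s=r.get_state();print(s['position'],Ro.from_quat(s['eef_rot']).as_matrix().round(3),s['joint_pos'])"
```

```text
clock: 19.0
position: [0.4525, -0.2041, 0.254]
eef_rot: [0.963, 0.268, -0.0, -0.005]
ft_force: [-0.9, 0.1, -4.0]
grip_width: 0.172
[ 0.45245107 -0.204137    0.25400282] [[ 0.856  0.517 -0.003]
 [ 0.517 -0.856  0.009]
 [ 0.002 -0.009 -1.   ]] [-0.53177716 -0.15207284  1.74439444  0.00640186  1.55644588  0.49583181]
```

```bash
python3 -m inch '[{"dp":[0.3,2,0.3],"rotation":[0,0,-0.5],"jaw":255},{"dp":[0.3,4,0.3],"rotation":[0,0,-0.8],"jaw":255},{"dp":[0.3,4,0],"rotation":[0,0,-0.8],"jaw":255},{"dp":[0.3,4,0],"rotation":[0,0,-0.8],"jaw":255},{"dp":[0.3,4,0],"rotation":[0,0,-0.8],"jaw":255},{"dp":[0.3,4,0],"rotation":[0,0,-0.8],"jaw":255},{"dp":[0.3,4,0],"rotation":[0,0,-0.8],"jaw":255},{"dp":[0.3,4,0],"rotation":[0,0,-0.8],"jaw":255},{"dp":[0.3,4,0],"rotation":[0,0,-0.8],"jaw":255},{"dp":[0.3,4,0],"rotation":[0,0,-0.8],"jaw":255},{"dp":[0.3,4,0],"rotation":[0,0,-0.8],"jaw":255},{"dp":[0.3,3,0],"rotation":[0,0,-0.8],"jaw":255},{"dp":[0,1.5,0],"rotation":[0,0,0],"jaw":255},{"dp":[0,0,0],"rotation":[0,0,0],"jaw":255},{"dp":[0,0,0],"rotation":[0,0,0],"jaw":255}]'
python3 -c "
from h import *
s=r.get_state();print(s['position'],Ro.from_quat(s['eef_rot']).as_matrix().round(3),s['joint_pos'])"
```

```text
clock: 20.5
position: [0.4966, 0.2593, 0.2593]
eef_rot: [0.984, 0.175, -0.0, -0.0]
ft_force: [-0.6, 0.0, -3.7]
grip_width: 0.166
[0.49659005 0.25932793 0.25930923] [[ 0.938  0.346 -0.001]
 [ 0.346 -0.938  0.   ]
 [-0.    -0.001 -1.   ]] [3.89354988e-01 1.60333378e-02 1.57427661e+00 6.10048344e-04
 1.55170265e+00 1.60736446e+00]
```

```bash
python3 -m inch '[{"dp":[-0.3,1.5,0],"rotation":[0,0,0.4],"jaw":255},{"dp":[-0.4,2,0],"rotation":[0,0,0],"jaw":255},{"dp":[0,0.5,0],"rotation":[0,0,0],"jaw":255},{"dp":[0,0,0],"rotation":[0,0,0],"jaw":255},{"dp":[0,0,0],"rotation":[0,0,0],"jaw":255},{"dp":[0,0,0],"rotation":[0,0,0],"jaw":255}]'
python3 - <<'E'
from h import *
s=r.get_state();print(s['position'],Ro.from_quat(s['eef_rot']).as_matrix().round(3))
np.save("c.npy",np.hstack([np.array(x).reshape(3,-1) for x in cam("wrist")]))
w=r.read_camera("wrist");t=r.read_camera("top")
cv2.imwrite("pics/w5raw.png",w[:,:,::-1]);cv2.imwrite("pics/t5raw.png",t[:,:,::-1])
o=np.zeros((600,800,3),np.uint8)
o[:,:480]=cv2.resize(w[:300,160:400],(480,600),interpolation=3)
o[:,480:]=cv2.resize(cv2.convertScaleAbs(t,alpha=1.6)[140:330,80:182],(320,600),interpolation=3)
cv2.imwrite("pics/w5.png",o[:,:,::-1])
C=cam("wrist")
for X in([.5457,.3251,.086],[.4334,.2826,.086]):print(proj(C,X))
E
```

```text
clock: 21.1
position: [0.4913, 0.295, 0.2595]
eef_rot: [0.984, 0.176, -0.0, 0.001]
ft_force: [0.4, -0.6, -3.9]
grip_width: 0.166
[0.49128603 0.29502978 0.25946938] [[ 0.938  0.347 -0.   ]
 [ 0.347 -0.938 -0.002]
 [-0.001  0.001 -1.   ]]
[271.43591379 122.42679862]
[273.69124544 256.08891714]
```

View pics/w5.png

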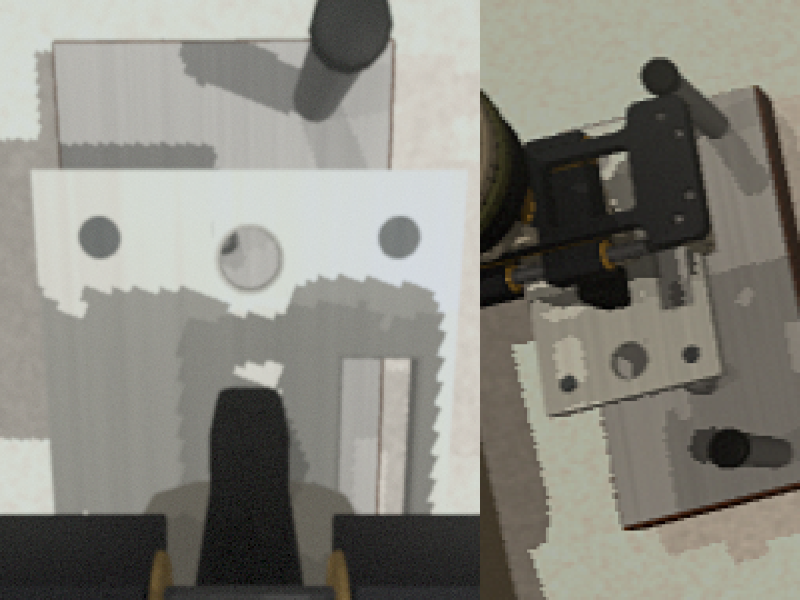

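Run:
```python
from h import *
c=np.load("c.npy");C=(c[:,:3],c[:,3:6],c[:,6]);T=cam("top")
f=lambda u,v,z:ray(C,(160+u/2,v/2),z)
a=f(54,42,.06);b=f(394,41,.06);d=a-b;print("edge",a,b,np.linalg.norm(d),"fx az",np.degrees(np.arctan2(d[1],d[0]))-90)
ex=-np.array([np.cos(np.radians(20.5)),np.sin(np.radians(20.5)),0]);ey=np.array([-ex[1],ex[0],0])
m=(a+b)/2;print("fix centre by wrist edge",m+.145*ex, "small pin",m+.085*ex)
cap=f(350,28,.177);print("cap wrist",cap,"-> pin small",cap+.06*ex-.04*ey)
print("small hole wrist",f(250,257,.2266), "plate corners",f(33,170,.2266),f(466,170,.2266), (f(33,170,.2266)+f(466,170,.2266))/2+.08*ex)
print("thin pin seen",f(232,242,.084))
t=lambda u,v,z:ray(T,(80+(u-480)*102/320,140+v*190/600),z)
print("big hole top",t(629,360,.2266),"corner",t(551,415,.2266),t(720,375,.2266),(t(551,415,.2266)+t(720,375,.2266))/2-.08*ex)
for n in((660,76),(729,448)):print("cap top",t(*n,.177))
```

```text
edge [0.59980609 0.42226015 0.06      ] [0.65061604 0.28560719 0.06      ] 0.14579328716510834 fx az 20.396007565693026
fix centre by wrist edge [0.4893936 0.3031536 0.06     ] small pin [0.54559393 0.32416604 0.06      ]
cap wrist [0.61629369 0.3091309  0.177     ] -> pin small [0.54608507 0.32558535 0.177     ]
small hole wrist [0.54852243 0.31439375 0.2266    ] plate corners [0.54962858 0.36806961 0.2266    ] [0.58412335 0.27445945 0.2266    ] [0.49194219 0.29324794 0.2266    ]
thin pin seen [0.5481051  0.32184907 0.084     ]
big hole top [0.43454733 0.27425754 0.2266    ] corner [0.3992863 0.3119263 0.2266   ] [0.43217246 0.22146325 0.2266    ] [0.49066315 0.29471137 0.2266    ]
cap top [0.6155215  0.30884874 0.177     ]
cap top [0.39248493 0.22441557 0.177     ]
```

```bash
python3 -m inch '[{"dp":[-0.2,0.9,0],"rotation":[0,0,0.4],"jaw":255},{"dp":[0,0,-1],"rotation":[0,0,0],"jaw":255},{"dp":[0,0,-2],"rotation":[0,0,0],"jaw":255},{"dp":[0,0,-2],"rotation":[0,0,0],"jaw":255},{"dp":[0,0,-2],"rotation":[0,0,0],"jaw":255},{"dp":[0,0,-2],"rotation":[0,0,0],"jaw":255},{"dp":[0,0,-1],"rotation":[0,0,0],"jaw":255},{"dp":[0,0,0],"rotation":[0,0,0],"jaw":255},{"dp":[0,0,0],"rotation":[0,0,0],"jaw":255}]'
python3 -c "
from h import *
s=r.get_state();print(s['position'],Ro.from_quat(s['eef_rot']).as_matrix().round(3))"
```

```text
clock: 22.1
position: [0.4879, 0.3047, 0.1529]
eef_rot: [0.984, 0.18, -0.0, 0.001]
ft_force: [0.5, -0.0, -3.6]
grip_width: 0.174
[0.48790055 0.30467799 0.15294727] [[ 0.935  0.355 -0.001]
 [ 0.355 -0.935 -0.002]
 [-0.001  0.002 -1.   ]]
```

```bash
python3 -m inch '[{"dp":[0.15,-0.05,0],"rotation":[0,0,0],"jaw":255},{"dp":[0,0,-0.7],"rotation":[0,0,0],"jaw":255},{"dp":[0,0,-0.3],"rotation":[0,0,0],"jaw":255},{"dp":[0,0,0],"rotation":[0,0,0],"jaw":255},{"dp":[0,0,0],"rotation":[0,0,0],"jaw":255}]'
python3 - <<'E'
from h import *
s=r.get_state();print(s['position'],Ro.from_quat(s['eef_rot']).as_matrix().round(3))
np.save("c.npy",np.hstack([np.array(x).reshape(3,-1) for x in cam("wrist")]))
w=r.read_camera("wrist");t=r.read_camera("top")
o=np.zeros((600,800,3),np.uint8)
o[:,:480]=cv2.resize(w[:300,160:400],(480,600),interpolation=3)
o[:,480:]=cv2.resize(cv2.convertScaleAbs(t,alpha=1.6)[140:330,80:182],(320,600),interpolation=3)
cv2.imwrite("pics/w6.png",o[:,:,::-1])
E
```

```text
clock: 22.6
position: [0.4916, 0.3052, 0.1459]
eef_rot: [0.984, 0.18, 0.002, 0.0]
ft_force: [-0.0, -0.2, -3.5]
grip_width: 0.17
[0.49163586 0.30519013 0.14589348] [[ 0.935  0.355  0.005]
 [ 0.355 -0.935  0.001]
 [ 0.005  0.001 -1.   ]]
```

View pics/w6.png

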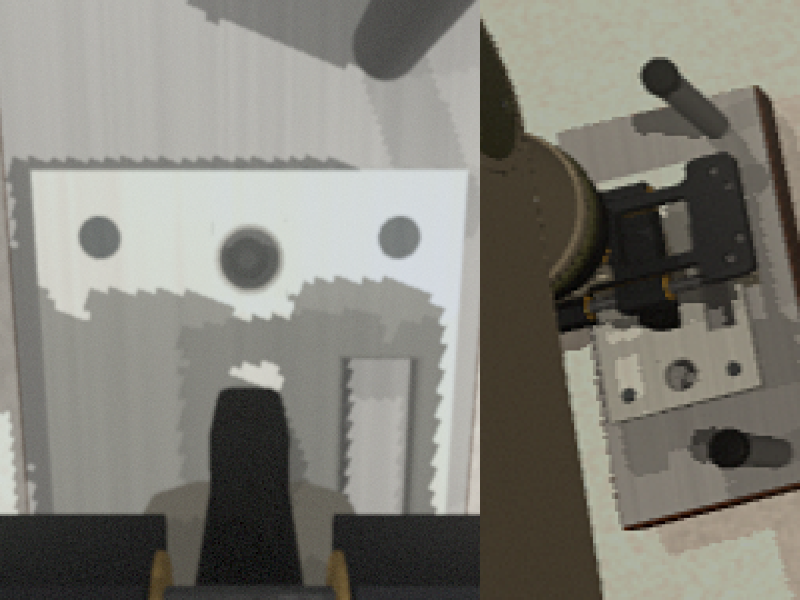

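The thin pin sits centred in its hole at (249,257) in the crop, and the thick pin shows inside the big hole at (681,375). I'll lower gently.

```bash
python3 -m inch '[{"dp":[0,0,-0.5],"rotation":[0,0.2,0],"jaw":255},{"dp":[0,0,-0.5],"rotation":[0,0,0],"jaw":255},{"dp":[0,0,-0.4],"rotation":[0,0,0],"jaw":255},{"dp":[0,0,0],"rotation":[0,0,0],"jaw":255},{"dp":[0,0,0],"rotation":[0,0,0],"jaw":255}]'
```

```text
clock: 23.2
position: [0.4915, 0.3051, 0.1305]
eef_rot: [0.984, 0.18, 0.0, -0.0]
ft_force: [-0.0, 0.5, -4.0]
grip_width: 0.169
```

```bash
python3 -m inch '[{"dp":[0,0,-0.4],"rotation":[0,0,0],"jaw":255},{"dp":[0,0,-0.3],"rotation":[0,0,0],"jaw":255},{"dp":[0,0,-0.3],"rotation":[0,0,0],"jaw":255},{"dp":[0,0,0],"rotation":[0,0,0],"jaw":255}]'
```

```text
clock: 23.6
position: [0.4915, 0.3052, 0.1196]
eef_rot: [0.984, 0.18, 0.0, -0.0]
ft_force: [-0.6, -0.1, -3.4]
grip_width: 0.166
```

```bash
python3 -m inch '[{"dp":[0,0,-0.4],"rotation":[0,0,0],"jaw":255},{"dp":[0,0,-0.3],"rotation":[0,0,0],"jaw":255},{"dp":[0,0,-0.3],"rotation":[0,0,0],"jaw":255},{"dp":[0,0,0],"rotation":[0,0,0],"jaw":255}]'
```

```text
clock: 24.0
position: [0.4915, 0.3052, 0.1087]
eef_rot: [0.984, 0.18, 0.0, -0.0]
ft_force: [-0.7, 0.0, -4.2]
grip_width: 0.166
```

```bash
python3 -m inch '[{"dp":[0,0,-0.3],"rotation":[0,0,0],"jaw":255},{"dp":[0,0,0],"rotation":[0,0,0],"jaw":255},{"dp":[0,0,-0.2],"rotation":[0,0,0],"jaw":255},{"dp":[0,0,0],"rotation":[0,0,0],"jaw":255}]'
```

```text
clock: 24.4
position: [0.4915, 0.3052, 0.1034]
eef_rot: [0.984, 0.18, 0.001, -0.0]
ft_force: [-0.3, 0.6, -4.8]
grip_width: 0.171
```

```bash
python3 -m inch '[{"dp":[0,0,-0.1],"rotation":[0,0,0],"jaw":255},{"dp":[0,0,0],"rotation":[0,0,0],"jaw":255},{"dp":[0,0,-0.1],"rotation":[0,0,0],"jaw":255}]'
```

```text
clock: 24.7
position: [0.4922, 0.3055, 0.1028]
eef_rot: [0.984, 0.18, 0.001, -0.0]
ft_force: [-4.2, -3.0, 9.2]
grip_width: 0.168
```

```bash
python3 -m inch '[{"dp":[0,0,0],"rotation":[0,0,0],"jaw":200},{"dp":[0,0,0],"rotation":[0,0,0],"jaw":150},{"dp":[0,0,0],"rotation":[0,0,0],"jaw":100},{"dp":[0,0,0],"rotation":[0,0,0],"jaw":80},{"dp":[0,0,0],"rotation":[0,0,0],"jaw":80},{"dp":[0,0,0],"rotation":[0,0,0],"jaw":80},{"dp":[0,0,0],"rotation":[0,0,0],"jaw":80},{"dp":[0,0,0],"rotation":[0,0,0],"jaw":80},{"dp":[0,0,1],"rotation":[0,0,0],"jaw":80},{"dp":[0,0,2],"rotation":[0,0,0],"jaw":80},{"dp":[0,0,3],"rotation":[0,0,0],"jaw":80},{"dp":[0,0,3],"rotation":[0,0,0],"jaw":80},{"dp":[0,0,3],"rotation":[0,0,0],"jaw":80},{"dp":[0,0,2],"rotation":[0,0,0],"jaw":80},{"dp":[0,-4,0],"rotation":[0,0,0],"jaw":80},{"dp":[0,-4,0],"rotation":[0,0,0],"jaw":80},{"dp":[0,-4,0],"rotation":[0,0,0],"jaw":80},{"dp":[0,-2,0],"rotation":[0,0,0],"jaw":80},{"dp":[0,0,0],"rotation":[0,0,0],"jaw":80},{"dp":[0,0,0],"rotation":[0,0,0],"jaw":80}]'
python3 - <<'E'
from h import *
t=r.read_camera("top");s=r.read_camera("side")
o=np.zeros((600,800,3),np.uint8)
o[:,480:]=cv2.resize(cv2.convertScaleAbs(t,alpha=1.6)[140:330,80:182],(320,600),interpolation=3)
o[:,:480]=cv2.resize(cv2.convertScaleAbs(s,alpha=1.3)[180:380,120:320],(480,600),interpolation=3)
cv2.imwrite("pics/f.png",o[:,:,::-1])
E
```

```text
clock: 26.7
position: [0.4926, 0.1623, 0.2602]
eef_rot: [0.983, 0.181, 0.007, -0.001]
ft_force: [0.0, -0.2, 0.7]
grip_width: 0.685
```

View pics/f.png

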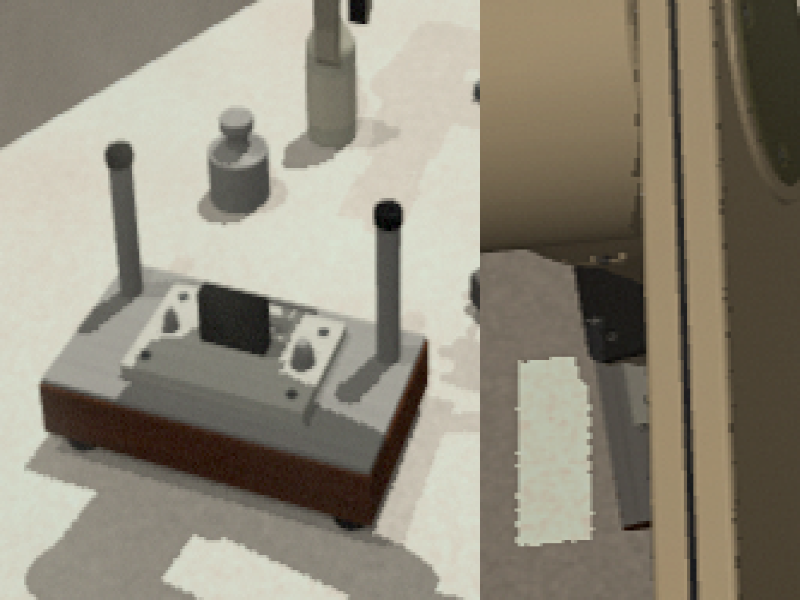

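The side view shows the plate flat on the base. The thin pin comes through its hole at (170,318), the thick pin through its hole at (303,355), and the gripper is clear.

```bash
python3 -c "
from cell import r
print(r.get_state()['qd'].round(4)); print(r.job_done())"
```

```text
[ 0.0128  0.0113  0.0007  0.0005 -0.0013 -0.0012]
the job is handed in; nothing more can be done
None
```

I laid the template flat on the bench with its handle up and let go, then took it by the handle and hung it on the fixture's two pins. I handed the job in at about 27 s; no verdict was reported.

- **On the bench:** I lifted the template out of the rack by its top edge, tilted it, set its lower edge down and released it so it came to rest flat. The wrist picture showed it flat with the holes 120 mm apart, matching the given size. I did not check the finger contact force directly, but the gripper was fully open and well clear.
- **On the pins:** the template went down with no side force. It met the base at tool height 0.1028 m against an expected 0.103 m. The last side picture shows both pins through their own holes, the plate flat and the gripper away from it.
- **Everything else:** no contact force showed up near the other objects. The bottle and weight stand upright in the last side picture, and the shorter plate was still in its slot in the last picture that showed it. I did not measure their positions again at the end. I also did not look at the case again after the template had been carried past it, clear above it.
- **Failed check:** in the final top view the arm hid the fixture, so the finished fit rests on the side view and the contact height alone. No other check disagreed.

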